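Clear the specimen pots from the microscope desk

TASK

Clear the specimen pots off the microscope desk: unscrew the red lid of the white waste drum and lay it, knob up, well onto the round black mat, then drop every red-capped pot into the drum, stand every blue-capped pot upright on the floor of the blue tray and every yellow-capped pot upright on the floor of the yellow tray. Leave the lid off, let go of everything, and do not disturb the eyepiece, the refractometer, the strip jar or the slide box.

Things in the scene. Friction and masses are not known exactly. Their poses are not given: they have to be found in the camera images.
- lid_knob (a point): red drum lid, 128 mm across, 32.5 mm high, 0.12 to 0.2 kg; on top a round black knob 46 mm across, 32 mm tall. Point: knob centre, 48.5 mm above the skirt's lower edge, about 20 mm above the drum's rim when screwed on; z up. Right-hand thread, turns easily, 1 mm play, rises 24 mm a turn; free to lift after 3.8 to 4.5 rad anticlockwise from above; up to 6 rad does no harm
- drum_mouth (a point): white waste drum with a red band, open at the top once its lid is off: straight round wall, 106 mm across outside (with the thread 117 mm), mouth 100 mm across, rim 165 mm above the desk, inner floor 5 mm above the desk at the wall, rising to a blunt cone 20 mm higher in the middle; fixed to the desk. This point is the centre of the mouth, level with the rim; z up
- mat_top (a point): round black rubber mat, 200 mm across and 4 mm thick, fixed flat on the desk: the place for the lid. This point is the centre of its upper face
- tray_blue_floor (a point): blue open tray, fixed on the desk, 100 mm along its x by 200 mm along its y, walls 4 mm thick, 28 mm high in all. This point is the centre of its inner floor, 4 mm above the desk; axes x and y along the short and long sides, z up. Up to three pots stand in it side by side along y
- tray_yellow_floor (a point): yellow open tray, fixed on the desk, 100 mm along its x by 200 mm along its y, walls 4 mm thick, 28 mm high in all. This point is the centre of its inner floor, 4 mm above the desk; axes x and y along the short and long sides, z up. Up to three pots stand in it side by side along y
- pot_red0_c (a point): closed round specimen pot with a red cap, 64 mm tall: white body 44 mm across and 46 mm high, cap 46 mm across and 18 mm high on top. 0.05 to 0.1 kg, loose, standing upright on the desk; may be absent. This point is its centre, 32 mm above its foot; z up along its axis
- pot_red1_c (a point): closed round specimen pot with a red cap, 64 mm tall: white body 44 mm across and 46 mm high, cap 46 mm across and 18 mm high on top. 0.05 to 0.1 kg, loose, standing upright on the desk; may be absent. This point is its centre, 32 mm above its foot; z up along its axis
- pot_blue0_c (a point): closed round specimen pot with a blue cap, 64 mm tall: white body 44 mm across and 46 mm high, cap 46 mm across and 18 mm high on top. 0.05 to 0.1 kg, loose, standing upright on the desk; may be absent. This point is its centre, 32 mm above its foot; z up along its axis
- pot_blue1_c (a point): closed round specimen pot with a blue cap, 64 mm tall: white body 44 mm across and 46 mm high, cap 46 mm across and 18 mm high on top. 0.05 to 0.1 kg, loose, standing upright on the desk; may be absent. This point is its centre, 32 mm above its foot; z up along its axis
- pot_blue2_c (a point): closed round specimen pot with a blue cap, 64 mm tall: white body 44 mm across and 46 mm high, cap 46 mm across and 18 mm high on top. 0.05 to 0.1 kg, loose, standing upright on the desk; may be absent. This point is its centre, 32 mm above its foot; z up along its axis
- pot_yellow0_c (a point): closed round specimen pot with a yellow cap, 64 mm tall: white body 44 mm across and 46 mm high, cap 46 mm across and 18 mm high on top. 0.05 to 0.1 kg, loose, standing upright on the desk; may be absent. This point is its centre, 32 mm above its foot; z up along its axis
- pot_yellow1_c (a point): closed round specimen pot with a yellow cap, 64 mm tall: white body 44 mm across and 46 mm high, cap 46 mm across and 18 mm high on top. 0.05 to 0.1 kg, loose, standing upright on the desk; may be absent. This point is its centre, 32 mm above its foot; z up along its axis
- eyepiece: loose black microscope eyepiece standing among the pots, 38 mm across, 34 mm tall; not part of the job, to be left where it is. Origin at its underside
- refractometer: hand refractometer lying between the robot and the pots, 190 mm long, 36 mm thick; origin 55 mm from its thick end, long axis x; not part of the job, to be left where it is. Origin on the desk
- strip_jar: black test strip jar, 52 mm across, 110 mm tall, standing beyond the drum and the pots; not part of the job, to be left where it is. Origin at its underside
- slide_box: cardboard and blue slide box, 82 x 62 x 30 mm, beyond the pots; not part of the job, to be left where it is. Origin at its underside

How it is judged (in metres and radians):
On the way:
1. the lid is unscrewed, off the drum and laid knob up on the mat (horizontal distance between lid_knob and mat_top below 0.04 m and height (world z) of lid_knob below 0.065 m and angle between lid_knob's own z axis and vertical below 0.15 rad and contact force between the fingers and lid below 0.1 N), for 0.2 s.
At the end, for the whole second after the job is handed in: The lid lies knob up (0.15 rad) on the mat, centre within 40 mm of the mat's; every red-capped pot is in the drum, its centre 15 mm or more below the rim; every blue or yellow pot stands upright (0.2 rad) on the floor of its own tray; all at rest (horizontal distance between lid_knob and mat_top below 0.04 m and height (world z) of lid_knob below 0.065 m and angle between lid_knob's own z axis and vertical below 0.15 rad and horizontal distance between each of pot_red0_c, pot_red1_c and drum_mouth below 0.05 m and z of each of pot_red0_c, pot_red1_c in the frame of drum_mouth below -0.015 m and x of pot_blue0_c in the frame of tray_blue_floor between -0.05 and 0.05 m and y of pot_blue0_c in the frame of tray_blue_floor between -0.1 and 0.1 m and z of each of pot_blue0_c, pot_blue1_c, pot_blue2_c in the frame of tray_blue_floor below 0.045 m and angle between each of pot_blue0_c, pot_blue1_c, pot_blue2_c, pot_yellow0_c, pot_yellow1_c's own z axis and vertical below 0.2 rad and x of pot_blue1_c in the frame of tray_blue_floor between -0.05 and 0.05 m and y of pot_blue1_c in the frame of tray_blue_floor between -0.1 and 0.1 m and x of pot_blue2_c in the frame of tray_blue_floor between -0.05 and 0.05 m and y of pot_blue2_c in the frame of tray_blue_floor between -0.1 and 0.1 m and x of pot_yellow0_c in the frame of tray_yellow_floor between -0.05 and 0.05 m and y of pot_yellow0_c in the frame of tray_yellow_floor between -0.1 and 0.1 m and z of each of pot_yellow0_c, pot_yellow1_c in the frame of tray_yellow_floor below 0.045 m and x of pot_yellow1_c in the frame of tray_yellow_floor between -0.05 and 0.05 m and y of pot_yellow1_c in the frame of tray_yellow_floor between -0.1 and 0.1 m and linear speed of each of pot_red0, pot_red1, pot_blue0, pot_blue1, pot_blue2, pot_yellow0, pot_yellow1, lid below 0.03 m/s); the robot touches nothing.
It fails at once if a bystander (eyepiece, refractometer, strip jar, slide box) is shifted by more than 30 mm (distance of any of eyepiece, refractometer, strip_jar, slide_box from where it was at the start of the episode above 0.03 m).
Of pot_red0, pot_red1, pot_blue0, pot_blue1, pot_blue2, pot_yellow0, pot_yellow1 only 5 to 7 are there at a start; the rules pass over those that are not, and their reading is None.
At some moment in a run one of pot_red0, pot_red1, pot_blue0, pot_blue1, pot_blue2, pot_yellow0, pot_yellow1 may be knocked a few centimetres aside while the robot is not near it.
It also fails if it takes over 200 s, if anything falls off the work surface, if the arm or the gripper's body presses on something with over 40 N, if the wrist force passes 120 N, or if a joint passes its speed limit or range.

ROBOT

A 6-joint arm with a two-finger parallel gripper is mounted at the origin on the work surface. World frame = base frame: x ahead of the robot, y to its left, z up, the work surface at z = 0. Lengths are in mm, angles in rad, forces in N, time in s.
With the tool pointing down it reaches from about 275 to 750 mm from the base axis. Payload 10.2 kg.
Tool frame: the origin (TCP) lies on the front face of the gripper's body, between the roots of the fingers; the fingertips stand 73 mm ahead of it and the grasp point (between the pads) lies 54 mm ahead of it; z points along the fingers, y is the line along which they close (so a half turn about z gives the same grasp; the last joint's range is limited). The gripper opens to 85 mm and grips with 20 to 120 N. Pads are 22 mm wide; open, the fingers measure 114 mm over their backs; the gripper's body (76 mm by 85 mm) begins 54 mm behind the grasp point. The pads swing forward as they close: fully open they stand 13 mm farther back than shut.
Start: joints at [-1.551, 0.313, 1.498, -0, 1.331, -0.223], TCP at [126.208, -509.611, 303.894] pointing down, gripper open.
Joint ranges: [-2.94, 2.94], [-0.97, 2.17], [0.19, 2.56], [-1.23, 4.37], [0.02, 3.11], [-2.88, 2.88]. Speed limits (rad/s): [2.39, 2.39, 3.01, 3.14, 3.14, 3.14].

INTERFACE

Orientations are given as a unit quaternion [w, x, y, z].
In Python, from rig import * gives the robot as it stands.
- The arm moves only by the tool step_arm, never from a script. Its argument "plan" is a list of rows, each an object with "offset": the shift along the tool's x, y, z in cm, a list of three; "rot": the turn, a rotation vector about the tool's x, y, z in degrees, a list of three; "gripper": the finger opening in cm, from 0 to 8.54. In form: [{"offset": [x, y, z], "rot": [wx, wy, wz], "gripper": gripper}, ...]. A call has 1 to 12 rows; each row is the pose to reach, as a shift and turn from the pose commanded when the call began, along the tool's axes at that moment; what a row does not reach only later rows make up. A row lasts 1/10 s, in which the tool goes at most 50 mm and 8.59 degrees, less where a joint would pass 70% of its speed; a pose out of reach is approached as far as the arm can. A call with a gripper value outside its range is refused whole. The fingers move at their own pace and stop on an object; "squeeze" is the grip in N (left out, the last holds). Time passes only in rows, so rows that repeat a pose let the fingers close. It gives the time, the measured TCP pose, the force, the opening and the grip force at its end, in the units of the state.
- sense(): the state, without advancing time (a new reading comes with each control period).
- capture(name): name is "side" or "top"; returns a dict with "color" (384x512x3 uint8, red, green, blue), "depth" (384x512 float32, mm along the optical axis (not along the pixel's ray), 0 where there is no reading), "vertical_fov" (degrees; the focal length in pixels is half the picture's height over the tangent of half this angle, whatever the lens; pixels are square), "cx", "cy" (the principal point, pixels), "rvec" (rotation vector, rad) and "tvec" (3), from world to camera coordinates, as OpenCV has them. Camera axes: x right, y down, z forward; pixel columns grow to the right and rows downward; lengths in mm; the calibration is good to about 2 mm. A picture is of the moment at which its call begins.
- finish_job(): hands the job in; it is judged then, once.
The state is a dict: "time_s": time; "joints": joint angles; "dq": joint speeds; "tau": joint torques, N m; "eef_pos": TCP position; "ee_rot": TCP orientation; "force": force on the tool from outside, world axes, zero at the start; "wrist_torque": the same for the moment, N m; "grip_width": opening from 0.0 (shut) to 1.0 (fully open); "grip_force": force on a finger pad.
Only numpy, scipy, OpenCV 4.12 (cv2) and the standard library are available. Lean on these libraries where they do the work, as an engineer would, in place of code of your own. Each camera call takes 0.05 s, during which the arm holds its last target. There are 200 camera calls.

## Working session

There is one attempt and no reset: what is moved stays moved. The work goes in short steps, Python scripts to look and compute and a tool call to move; the robot and the scene stay as the last step left them, time stands still between calls to the robot, and variables do not carry over. Pictures are saved under pics/ and viewed, at most 14 in all, crops included, and the job is handed in when it is done.

Besides the shell and the picture viewer there is one more tool, called as name(argument=value, ...) on one line, values as JSON. step_arm: Moves the arm, as the interface text tells. Its arguments: {"type":"object","properties":{"plan":{"type":"array"},"squeeze":{"type":"number"}},"required":["plan"]}

```bash
mkdir -p pics
cat > h.py <<'E'
from rig import *
import numpy as np, cv2
from scipy.spatial.transform import Rotation as R
def snap(cam,name):
    c=capture(cam); cv2.imwrite(f'pics/{name}.png',c['color'][:,:,::-1]); np.save(f'pics/{name}.npy',c,allow_pickle=True); return c
def load(name): return np.load(f'pics/{name}.npy',allow_pickle=True).item()
def cloud(c):
    h,w=c['depth'].shape; f=h/2/np.tan(np.radians(c['vertical_fov'])/2)
    v,u=np.mgrid[:h,:w]; d=c['depth']
    p=np.stack([(u-c['cx'])/f*d,(v-c['cy'])/f*d,d],-1)
    return (p-np.ravel(c['tvec']))@cv2.Rodrigues(np.array(c['rvec'],float))[0]
E
python3 - <<'E'
from h import *
for n in('top','side'):
    c=snap(n,n+'0'); print({k:c[k] for k in c if k not in('color','depth')})
    cv2.imwrite(f'pics/{n}0b.png',cv2.resize(c['color'][:,:,::-1],(800,600)))
s=sense();print(s['eef_pos'],s['ee_rot'],R.from_quat(np.roll(s['ee_rot'],-1)).as_matrix().round(3),s['grip_width'])
E
```

```text
{'vertical_fov': 55.81699347373136, 'cx': 249.65784471832654, 'cy': 199.85787491080964, 'rvec': array([ 2.06550625, -2.15039197,  0.2278283 ]), 'tvec': array([  54.5104264 ,  585.19530906, 1032.11150807])}
{'vertical_fov': 49.09924323780282, 'cx': 251.70927572562934, 'cy': 192.72599437300045, 'rvec': array([ 2.26719227, -0.50875354,  0.19966436]), 'tvec': array([-495.12595442,  270.67675947,  844.74308595])}
[ 126.21409255 -509.45936944  303.39691734] [-5.70290371e-04  9.92636759e-01  1.21127766e-01  5.49277921e-05] [[ 0.971  0.24  -0.   ]
 [ 0.24  -0.971  0.001]
 [ 0.    -0.001 -1.   ]] 1.0004700155660418
```

View pics/top0b.png

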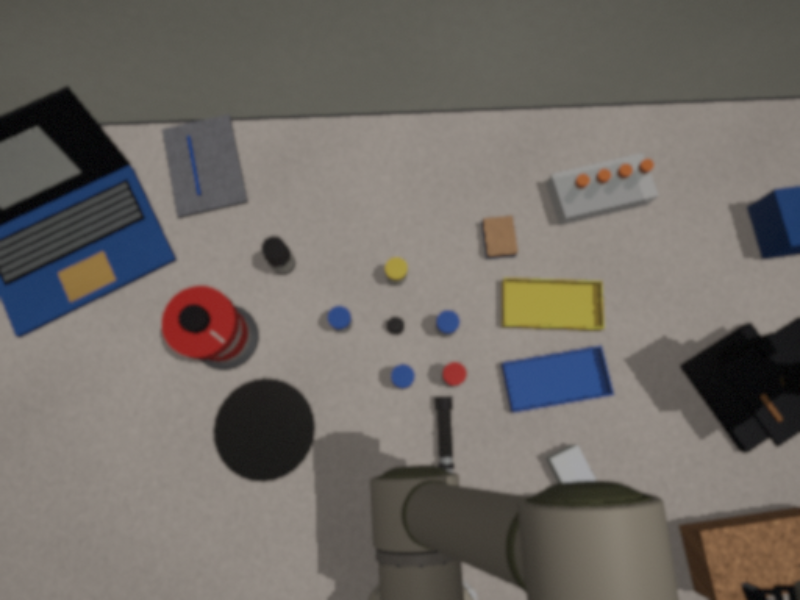

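View pics/side0b.png

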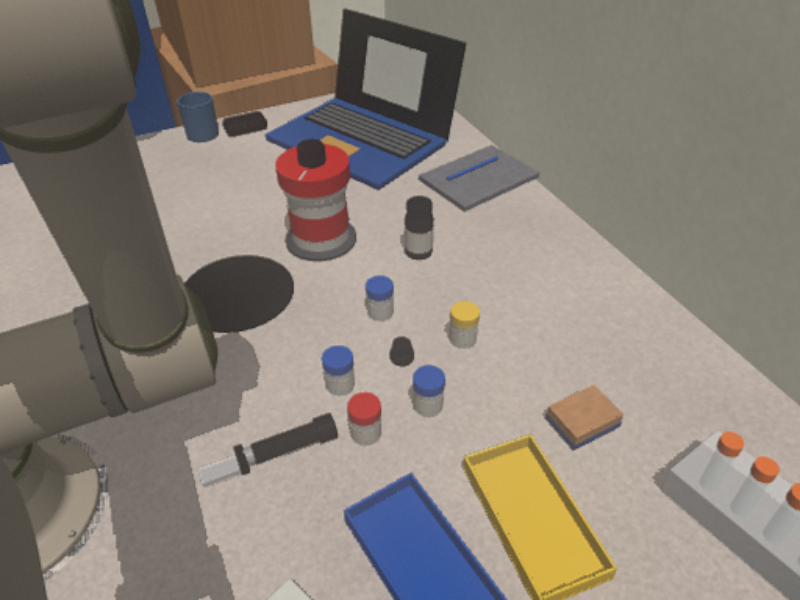

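The top view shows 3 blue pots at (340,318), (402,376) and (447,322), red at (454,374), yellow at (396,270) and the eyepiece at (395,325). The drum knob is at (195,319), the mat at (264,429), the yellow tray at (552,305) and the blue tray at (557,379). The refractometer is at (444,430), the strip jar at (277,250) and the slide box at (500,236).

```bash
cat >> h.py <<'E'
def top_xy(P,guess,zlo,zhi,rad):
    m=(P[...,2]>zlo)&(P[...,2]<zhi)&(np.hypot(P[...,0]-guess[0],P[...,1]-guess[1])<rad)
    q=P[m]; (c,r)=cv2.minEnclosingCircle(q[:,:2].astype(np.float32)); lo,hi=np.percentile(q,2,0),np.percentile(q,98,0)
    return np.round([*((lo+hi)/2)[:2],np.median(q[:,2]),*c,r,len(q)],0)
E
python3 - <<'E'
from h import *
c=load('top0');P=cloud(c)
g={'b0':(340,318),'b1':(402,376),'b2':(447,322),'r':(454,374),'y':(396,270),'eye':(395,325),'knob':(195,319),'jar':(276,246),'box':(500,236)}
for k,(u,v) in g.items():
    p=P[int(v*.64),int(u*.64)]; print(k,p.round(),top_xy(P,p,p[2]-6,p[2]+6,40 if k!='box' else 60))
col=c['color'].astype(int);r,gg,b=col[...,0],col[...,1],col[...,2]
for k,m,(u,v) in(('ty',(r>b+60)&(gg>b+50),(552,305)),('tb',(b>r+50)&(b>gg+30),(557,379)),('mat',(r<45),(264,429)),('refr',(P[...,2]>8),(444,425))):
    p=P[int(v*.64),int(u*.64)]
    q=P[m&(np.hypot(*(P-p)[...,:2].transpose(2,0,1))<(125 if k!='mat' else 108))&(P[...,2]<45)&(P[...,2]>-10)]
    (cc,s,a)=cv2.minAreaRect(q[:,:2].astype(np.float32)); print(k,p.round(),np.round(cc),np.round(s),a, np.round(q.mean(0)))
E
```

```text
b0 [581. 130.  64.] [584. 131.  64. 584. 131.  23. 177.]
b1 [465.  14.  65.] [465.  14.  64. 466.  13.  23. 187.]
b2 [564. -78.  62.] [567. -78.  64. 568. -79.  23. 175.]
r [464. -83.  63.] [467. -84.  64. 466. -85.  23. 187.]
y [674.  17.  63.] [678.  17.  64. 678.  17.  23. 171.]
eye [568.  25.  31.] [572.  23.  34. 572.  23.  15.  61.]
knob [559. 362. 201.] [565. 367. 201. 565. 367.  24. 250.]
jar [715. 244. 111.] [714. 249. 110. 715. 250.  23. 183.]
box [ 744. -200.   33.] [ 748. -200.   31.  749. -201.   51.  463.]
ty [ 602. -300.    4.] [ 602. -295.] [200.  98.] 86.08120727539062 [ 604. -296.    7.]
tb [ 453. -294.    3.] [ 451. -289.] [ 95. 198.] 7.459713459014893 [ 451. -289.    6.]
mat [378. 289.   6.] [377. 288.] [187. 187.] 89.9931869506836 [376. 287.   4.]
refr [370. -62.  36.] [386. -59.] [195. 102.] 26.264543533325195 [364. -62.  29.]
```

```bash
cat >> h.py <<'E'
def rel(*targets):
    s=sense(); p=np.array(s['eef_pos']); A=R.from_quat(np.roll(s['ee_rot'],-1))
    print('t',round(s['time_s'],1),'pos',p.round(1),'yaw',round(A.as_euler('ZYX',degrees=True)[0],1),'j',np.round(s['joints'],2),'F',np.round(s['force'],1),'gw',round(s['grip_width']*85.4,1),'gf',round(float(np.ravel(s['grip_force'])[0]),1))
    for x,y,z,yaw in targets:
        B=R.from_euler('Z',yaw,degrees=True)*R.from_matrix(np.diag([1.,-1,-1]))
        print((x,y,z,yaw),'off',(A.inv().apply(np.array([x,y,z])-p)/10).round(2).tolist(),'rot',np.degrees((A.inv()*B).as_rotvec()).round(1).tolist())
E
python3 -c "
from h import *
rel((450,-30,320,-6),(565,367,320,-26))"
```

```text
t 0.1 pos [ 126.2 -509.5  303.4] yaw 13.9 j [-1.55  0.31  1.5  -0.    1.33 -0.22] F [ 0.3 -1.3  0.4] gw 85.4 gf 0.0
(450, -30, 320, -6) off [42.96, -38.75, -1.61] rot [-0.1, -0.0, 19.9]
(565, 367, 320, -26) off [63.67, -74.52, -1.56] rot [-0.1, 0.0, 39.9]
```

step_arm(plan=[{"offset": [43, -38.8, -1.6], "rot": [0, 0, 20], "gripper": 8.5}, {"offset": [43, -38.8, -1.6], "rot": [0, 0, 20], "gripper": 8.5}, {"offset": [43, -38.8, -1.6], "rot": [0, 0, 20], "gripper": 8.5}, {"offset": [43, -38.8, -1.6], "rot": [0, 0, 20], "gripper": 8.5}, {"offset": [43, -38.8, -1.6], "rot": [0, 0, 20], "gripper": 8.5}, {"offset": [43, -38.8, -1.6], "rot": [0, 0, 20], "gripper": 8.5}, {"offset": [43, -38.8, -1.6], "rot": [0, 0, 20], "gripper": 8.5}, {"offset": [43, -38.8, -1.6], "rot": [0, 0, 20], "gripper": 8.5}, {"offset": [43, -38.8, -1.6], "rot": [0, 0, 20], "gripper": 8.5}, {"offset": [43, -38.8, -1.6], "rot": [0, 0, 20], "gripper": 8.5}, {"offset": [43, -38.8, -1.6], "rot": [0, 0, 20], "gripper": 8.5}, {"offset": [43, -38.8, -1.6], "rot": [0, 0, 20], "gripper": 8.5}])

```text
time_s: 1.3
eef_pos: [451.3, -26.7, 319.8]
ee_rot: [-0.0, 0.999, -0.052, -0.0]
force: [0.7, 0.4, 0.0]
grip_width: 0.995
grip_force: 0.0
```

```bash
python3 -c "
from h import *
rel((565,367,320,-26),(565,367,246,-26))"
```

```text
t 1.3 pos [451.3 -26.7 319.8] yaw -6.0 j [-0.32  0.14  1.68  0.    1.33  1.36] F [0.7 0.4 0. ] gw 84.9 gf 0.0
(565, 367, 320, -26) off [7.23, -40.34, -0.01] rot [-0.0, 0.0, 20.0]
(565, 367, 246, -26) off [7.23, -40.34, 7.39] rot [-0.0, 0.0, 20.0]
```

step_arm(plan=[{"offset": [7.2, -40.3, 0], "rot": [0, 0, 25], "gripper": 8.5}, {"offset": [7.2, -40.3, 0], "rot": [0, 0, 25], "gripper": 8.5}, {"offset": [7.2, -40.3, 0], "rot": [0, 0, 25], "gripper": 8.5}, {"offset": [7.2, -40.3, 0], "rot": [0, 0, 25], "gripper": 8.5}, {"offset": [7.2, -40.3, 0], "rot": [0, 0, 25], "gripper": 8.5}, {"offset": [7.2, -40.3, 0], "rot": [0, 0, 25], "gripper": 8.5}, {"offset": [7.2, -40.3, 0], "rot": [0, 0, 25], "gripper": 8.5}, {"offset": [7.2, -40.3, 0], "rot": [0, 0, 25], "gripper": 8.5}, {"offset": [7.2, -40.3, 0], "rot": [0, 0, 25], "gripper": 8.5}, {"offset": [7.2, -40.3, 4.5], "rot": [0, 0, 25], "gripper": 8.5}, {"offset": [7.2, -40.3, 5.5], "rot": [0, 0, 25], "gripper": 8.5}, {"offset": [7.2, -40.3, 5.5], "rot": [0, 0, 25], "gripper": 8.5}])

```text
time_s: 2.5
eef_pos: [564.1, 362.8, 262.9]
ee_rot: [0.002, 0.963, -0.268, -0.002]
force: [-0.0, -1.2, 0.4]
grip_width: 0.993
grip_force: 0.0
```

```bash
python3 -c "
from h import *
rel((565,367,246,-31))
for n in('side','top'):
    c=snap(n,n+'1');P=cloud(c)
    q=P[(abs(P[...,2]-199)<4)&(np.hypot(P[...,0]-565,P[...,1]-367)<32)]; print(len(q),q.min(0) if len(q) else '',q.max(0) if len(q) else '')"
```

```text
t 2.5 pos [564.1 362.8 262.9] yaw -31.1 j [ 0.4   0.68  1.05 -0.    1.43  2.51] F [-0.  -1.2  0.4] gw 84.8 gf 0.0
(565, 367, 246, -31) off [-0.13, -0.41, 1.69] rot [0.2, 0.2, -0.1]
63 [537.27529013 340.26023626 195.89135299] [585.29266199 386.13122031 202.77683111]
0
```

step_arm(plan=[{"offset": [-0.1, -0.2, 1.0], "rot": [0, 0, 0], "gripper": 8.5}, {"offset": [-0.1, -0.2, 1.7], "rot": [0, 0, 0], "gripper": 8.5}, {"offset": [-0.1, -0.2, 1.7], "rot": [0, 0, 0], "gripper": 4.0}, {"offset": [-0.1, -0.2, 1.7], "rot": [0, 0, 0], "gripper": 4.0}, {"offset": [-0.1, -0.2, 1.7], "rot": [0, 0, 0], "gripper": 4.0}, {"offset": [-0.1, -0.2, 1.7], "rot": [0, 0, 0], "gripper": 4.0}, {"offset": [-0.1, -0.2, 1.7], "rot": [0, 0, 0], "gripper": 4.0}, {"offset": [-0.1, -0.2, 1.7], "rot": [0, 0, 0], "gripper": 4.0}, {"offset": [-0.1, -0.2, 1.7], "rot": [0, 0, 0], "gripper": 4.0}], squeeze=60)

```text
time_s: 3.5
eef_pos: [565.0, 365.8, 248.7]
ee_rot: [-0.0, 0.963, -0.268, 0.001]
force: [-0.1, 0.4, 5.2]
grip_width: 0.52
grip_force: 62.0
```

```bash
python3 -c "
from h import *
rel((565,367,246,-31))"
```

```text
t 3.5 pos [565.  365.8 248.7] yaw -31.1 j [0.4  0.69 1.06 0.   1.39 2.51] F [-0.1  0.4  5.2] gw 44.4 gf 62.0
(565, 367, 246, -31) off [-0.06, -0.1, 0.27] rot [-0.1, -0.1, -0.1]
```

step_arm(plan=[{"offset": [0, 0, -0.05], "rot": [0, 0, -8], "gripper": 4.0}, {"offset": [0, 0, -0.11], "rot": [0, 0, -16], "gripper": 4.0}, {"offset": [0, 0, -0.16], "rot": [0, 0, -24], "gripper": 4.0}, {"offset": [0, 0, -0.21], "rot": [0, 0, -32], "gripper": 4.0}, {"offset": [0, 0, -0.27], "rot": [0, 0, -40], "gripper": 4.0}, {"offset": [0, 0, -0.32], "rot": [0, 0, -48], "gripper": 4.0}, {"offset": [0, 0, -0.37], "rot": [0, 0, -56], "gripper": 4.0}, {"offset": [0, 0, -0.43], "rot": [0, 0, -64], "gripper": 4.0}, {"offset": [0, 0, -0.48], "rot": [0, 0, -72], "gripper": 4.0}, {"offset": [0, 0, -0.53], "rot": [0, 0, -80], "gripper": 4.0}, {"offset": [0, 0, -0.59], "rot": [0, 0, -88], "gripper": 4.0}, {"offset": [0, 0, -0.64], "rot": [0, 0, -96], "gripper": 4.0}])

```text
time_s: 4.7
eef_pos: [564.3, 367.0, 254.3]
ee_rot: [-0.002, 0.842, 0.539, 0.001]
force: [-0.3, 7.8, 4.0]
grip_width: 0.519
grip_force: 62.4
```

```bash
python3 -c "
from h import *
rel()"
```

```text
t 4.7 pos [564.3 367.  254.3] yaw 65.2 j [0.4  0.68 1.05 0.   1.4  0.83] F [-0.3  7.8  4. ] gw 44.4 gf 62.4
```

Going smoothly; same again.

step_arm(plan=[{"offset": [0, 0, -0.05], "rot": [0, 0, -8], "gripper": 4.0}, {"offset": [0, 0, -0.11], "rot": [0, 0, -16], "gripper": 4.0}, {"offset": [0, 0, -0.16], "rot": [0, 0, -24], "gripper": 4.0}, {"offset": [0, 0, -0.21], "rot": [0, 0, -32], "gripper": 4.0}, {"offset": [0, 0, -0.27], "rot": [0, 0, -40], "gripper": 4.0}, {"offset": [0, 0, -0.32], "rot": [0, 0, -48], "gripper": 4.0}, {"offset": [0, 0, -0.37], "rot": [0, 0, -56], "gripper": 4.0}, {"offset": [0, 0, -0.43], "rot": [0, 0, -64], "gripper": 4.0}, {"offset": [0, 0, -0.48], "rot": [0, 0, -72], "gripper": 4.0}, {"offset": [0, 0, -0.53], "rot": [0, 0, -80], "gripper": 4.0}, {"offset": [0, 0, -0.59], "rot": [0, 0, -88], "gripper": 4.0}, {"offset": [0, 0, -0.64], "rot": [0, 0, -96], "gripper": 4.0}])

```text
time_s: 5.9
eef_pos: [563.5, 366.7, 260.5]
ee_rot: [-0.002, 0.163, 0.987, 0.0]
force: [-7.2, 3.9, 3.8]
grip_width: 0.517
grip_force: 62.3
```

step_arm(plan=[{"offset": [0, 0, -0.05], "rot": [0, 0, -8], "gripper": 4.0}, {"offset": [0, 0, -0.11], "rot": [0, 0, -16], "gripper": 4.0}, {"offset": [0, 0, -0.16], "rot": [0, 0, -24], "gripper": 4.0}, {"offset": [0, 0, -0.21], "rot": [0, 0, -32], "gripper": 4.0}, {"offset": [0, 0, -0.27], "rot": [0, 0, -40], "gripper": 4.0}, {"offset": [0, 0, -0.32], "rot": [0, 0, -48], "gripper": 4.0}, {"offset": [0, 0, -0.37], "rot": [0, 0, -56], "gripper": 4.0}, {"offset": [0, 0, -0.43], "rot": [0, 0, -64], "gripper": 4.0}, {"offset": [0, 0, -0.48], "rot": [0, 0, -72], "gripper": 4.0}, {"offset": [0, 0, -0.53], "rot": [0, 0, -80], "gripper": 4.0}, {"offset": [0, 0, -0.53], "rot": [0, 0, -80], "gripper": 4.0}])

```text
time_s: 7.0
eef_pos: [563.7, 366.1, 265.7]
ee_rot: [-0.002, -0.509, 0.861, 0.001]
force: [-7.3, -2.4, 3.5]
grip_width: 0.516
grip_force: 62.5
```

```bash
python3 -c "
from h import *
rel()"
```

```text
t 7.0 pos [563.7 366.1 265.7] yaw -118.8 j [ 0.4   0.68  1.04  0.    1.43 -2.24] F [-7.3 -2.4  3.5] gw 44.0 gf 62.5
```

step_arm(plan=[{"offset": [0, 0, -0.3], "rot": [0, 0, 0], "gripper": 4.0}, {"offset": [0, 0, -0.6], "rot": [0, 0, 0], "gripper": 4.0}, {"offset": [0, 0, -1], "rot": [0, 0, 0], "gripper": 4.0}])

```text
time_s: 7.3
eef_pos: [563.9, 365.9, 274.2]
ee_rot: [-0.002, -0.507, 0.862, 0.001]
force: [-1.6, -0.1, -2.2]
grip_width: 0.514
grip_force: 62.8
```

```bash
python3 -c "
from h import *
rel((563,366,330,-90),(377,288,330,-60),(377,288,120,-60),(377,288,107,-60))"
```

```text
t 7.3 pos [563.9 365.9 274.2] yaw -119.1 j [ 0.4   0.67  1.02  0.    1.45 -2.23] F [-1.6 -0.1 -2.2] gw 43.9 gf 62.8
(563, 366, 330, -90) off [0.06, 0.1, -5.58] rot [0.2, -0.1, -29.1]
(377, 288, 330, -60) off [15.91, 12.57, -5.49] rot [0.3, -0.1, -59.1]
(377, 288, 120, -60) off [15.84, 12.5, 15.51] rot [0.3, -0.1, -59.1]
(377, 288, 107, -60) off [15.84, 12.5, 16.81] rot [0.3, -0.1, -59.1]
```

```bash
python3 -c "
from h import *
rel((564,366,330,-119.1),(377,288,330,-119.1),(377,288,120,-119.1),(377,288,116,-119.1))"
```

```text
t 7.3 pos [563.9 365.9 274.2] yaw -119.1 j [ 0.4   0.67  1.02  0.    1.45 -2.23] F [-1.6 -0.1 -2.2] gw 43.9 gf 62.8
(564, 366, 330, -119.1) off [0.01, 0.02, -5.58] rot [0.2, -0.2, 0.0]
(377, 288, 330, -119.1) off [15.91, 12.57, -5.49] rot [0.2, -0.2, 0.0]
(377, 288, 120, -119.1) off [15.84, 12.5, 15.51] rot [0.2, -0.2, 0.0]
(377, 288, 116, -119.1) off [15.84, 12.5, 15.91] rot [0.2, -0.2, 0.0]
```

step_arm(plan=[{"offset": [0, 0, -3], "rot": [0, 0, 0], "gripper": 4.0}, {"offset": [0, 0, -5.6], "rot": [0, 0, 0], "gripper": 4.0}, {"offset": [0, 0, -5.6], "rot": [0, 0, 0], "gripper": 4.0}, {"offset": [3.2, 2.5, -5.6], "rot": [0, 0, 0], "gripper": 4.0}, {"offset": [6.4, 5.0, -5.6], "rot": [0, 0, 0], "gripper": 4.0}, {"offset": [9.6, 7.5, -5.6], "rot": [0, 0, 0], "gripper": 4.0}, {"offset": [12.8, 10, -5.6], "rot": [0, 0, 0], "gripper": 4.0}, {"offset": [15.9, 12.5, -5.6], "rot": [0, 0, 0], "gripper": 4.0}, {"offset": [15.9, 12.5, -2.0], "rot": [0, 0, 0], "gripper": 4.0}, {"offset": [15.9, 12.5, 2], "rot": [0, 0, 0], "gripper": 4.0}, {"offset": [15.9, 12.5, 6], "rot": [0, 0, 0], "gripper": 4.0}, {"offset": [15.9, 12.5, 10], "rot": [0, 0, 0], "gripper": 4.0}])

```text
time_s: 8.5
eef_pos: [377.5, 287.1, 173.8]
ee_rot: [-0.0, -0.507, 0.862, -0.0]
force: [0.4, 0.2, -2.7]
grip_width: 0.515
grip_force: 63.1
```

step_arm(plan=[{"offset": [0, 0, 3], "rot": [0, 0, 0], "gripper": 4.0}, {"offset": [0, 0, 4.5], "rot": [0, 0, 0], "gripper": 4.0}, {"offset": [0, 0, 5], "rot": [0, 0, 0], "gripper": 4.0}, {"offset": [0, 0, 5.3], "rot": [0, 0, 0], "gripper": 4.0}, {"offset": [0, 0, 5.5], "rot": [0, 0, 0], "gripper": 4.0}, {"offset": [0, 0, 5.5], "rot": [0, 0, 0], "gripper": 4.0}])

```text
time_s: 9.1
eef_pos: [378.4, 287.6, 121.4]
ee_rot: [0.0, -0.507, 0.862, -0.0]
force: [-0.7, -0.6, -2.1]
grip_width: 0.518
grip_force: 63.1
```

```bash
python3 -c "
from h import *
rel((377,288,116,-119.1))"
```

```text
t 9.1 pos [378.4 287.6 121.4] yaw -119.1 j [ 0.4   0.45  1.85 -0.    0.84 -2.23] F [-0.7 -0.6 -2.1] gw 44.2 gf 63.1
(377, 288, 116, -119.1) off [0.03, 0.15, 0.54] rot [-0.0, 0.0, 0.0]
```

step_arm(plan=[{"offset": [0, 0, 0.2], "rot": [0, 0, 0], "gripper": 4.0}, {"offset": [0, 0, 0.4], "rot": [0, 0, 0], "gripper": 4.0}, {"offset": [0, 0, 0.5], "rot": [0, 0, 0], "gripper": 4.0}, {"offset": [0, 0, 0.5], "rot": [0, 0, 0], "gripper": 4.0}])

```text
time_s: 9.5
eef_pos: [378.3, 287.6, 116.2]
ee_rot: [0.0, -0.507, 0.862, -0.0]
force: [-1.4, 0.1, 1.5]
grip_width: 0.515
grip_force: 63.3
```

step_arm(plan=[{"offset": [0, 0, 0], "rot": [0, 0, 0], "gripper": 8.5}, {"offset": [0, 0, 0], "rot": [0, 0, 0], "gripper": 8.5}, {"offset": [0, 0, 0], "rot": [0, 0, 0], "gripper": 8.5}, {"offset": [0, 0, 0], "rot": [0, 0, 0], "gripper": 8.5}, {"offset": [0, 0, 0], "rot": [0, 0, 0], "gripper": 8.5}, {"offset": [0, 0, -4], "rot": [0, 0, 0], "gripper": 8.5}, {"offset": [0, 0, -8], "rot": [0, 0, 0], "gripper": 8.5}, {"offset": [0, 0, -12], "rot": [0, 0, 8], "gripper": 8.5}, {"offset": [0, 0, -16], "rot": [0, 0, 16], "gripper": 8.5}, {"offset": [0, 0, -18], "rot": [0, 0, 24], "gripper": 8.5}])

```text
time_s: 10.5
eef_pos: [378.6, 287.7, 299.4]
ee_rot: [0.002, -0.314, 0.949, 0.0]
force: [0.3, -0.2, -0.7]
grip_width: 0.996
grip_force: 0.0
```

```bash
python3 -c "
from h import *
rel()
c=snap('side','side2');cv2.imwrite('pics/side2b.png',cv2.resize(c['color'][:,:,::-1],(800,600)))"
```

```text
t 10.5 pos [378.6 287.7 299.4] yaw -143.4 j [ 0.4   0.21  1.65 -0.    1.28 -1.81] F [ 0.3 -0.2 -0.7] gw 85.1 gf 0.0
```

View pics/side2b.png

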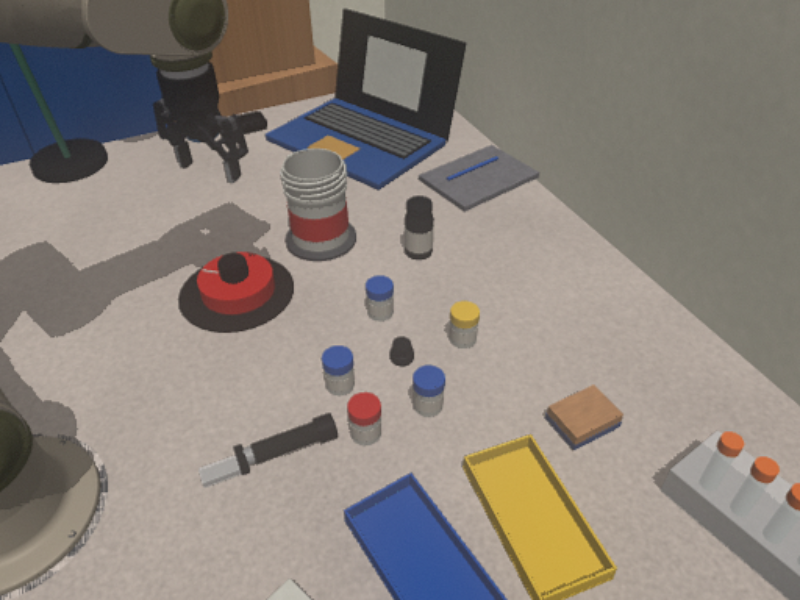

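The side view shows the lid knob up on the mat (knob at 233,267), the drum open and the pots where they were. Red is next.

```bash
python3 -c "
from h import *
rel((467,-84,200,135),(467,-84,108,135))"
```

```text
t 10.6 pos [379.1 288.  301.2] yaw -143.8 j [ 0.4   0.2   1.65  0.    1.28 -1.8 ] F [1.  0.3 3.4] gw 85.2 gf 0.0
(467, -84, 200, 135) off [14.94, -35.19, 10.07] rot [0.2, 0.4, 81.2]
(467, -84, 108, 135) off [15.01, -35.18, 19.27] rot [0.2, 0.4, 81.2]
```

step_arm(plan=[{"offset": [7.5, -17.6, 5], "rot": [0, 0, 40], "gripper": 8.5}, {"offset": [7.5, -17.6, 5], "rot": [0, 0, 40], "gripper": 8.5}, {"offset": [7.5, -17.6, 5], "rot": [0, 0, 40], "gripper": 8.5}, {"offset": [7.5, -17.6, 5], "rot": [0, 0, 40], "gripper": 8.5}, {"offset": [15, -35.2, 10], "rot": [0, 0, 81], "gripper": 8.5}, {"offset": [15, -35.2, 10], "rot": [0, 0, 81], "gripper": 8.5}, {"offset": [15, -35.2, 10], "rot": [0, 0, 81], "gripper": 8.5}, {"offset": [15, -35.2, 10], "rot": [0, 0, 81], "gripper": 8.5}, {"offset": [15, -35.2, 10], "rot": [0, 0, 81], "gripper": 8.5}, {"offset": [15, -35.2, 10], "rot": [0, 0, 81], "gripper": 8.5}, {"offset": [15, -35.2, 10], "rot": [0, 0, 81], "gripper": 8.5}, {"offset": [15, -35.2, 10], "rot": [0, 0, 81], "gripper": 8.5}])

```text
time_s: 11.75
eef_pos: [469.7, -83.8, 195.8]
ee_rot: [-0.0, 0.374, 0.927, 0.0]
force: [0.7, 0.5, 0.4]
grip_width: 0.994
grip_force: 0.0
```

```bash
python3 -c "
from h import *
rel((467,-84,108,135))"
```

```text
t 11.8 pos [469.7 -83.8 195.8] yaw 136.1 j [-0.42  0.33  1.78  0.    1.03 -1.23] F [0.7 0.5 0.4] gw 84.9 gf 0.0
(467, -84, 108, 135) off [0.18, -0.2, 8.78] rot [-0.0, -0.0, 1.1]
```

step_arm(plan=[{"offset": [0.2, -0.2, 3], "rot": [0, 0, 0], "gripper": 8.5}, {"offset": [0.2, -0.2, 6], "rot": [0, 0, 0], "gripper": 8.5}, {"offset": [0.2, -0.2, 8.8], "rot": [0, 0, 0], "gripper": 8.5}, {"offset": [0.2, -0.2, 8.8], "rot": [0, 0, 0], "gripper": 4}, {"offset": [0.2, -0.2, 8.8], "rot": [0, 0, 0], "gripper": 4}, {"offset": [0.2, -0.2, 8.8], "rot": [0, 0, 0], "gripper": 4}, {"offset": [0.2, -0.2, 8.8], "rot": [0, 0, 0], "gripper": 4}, {"offset": [0.2, -0.2, 8.8], "rot": [0, 0, 0], "gripper": 4}, {"offset": [0.2, -0.2, 8.8], "rot": [0, 0, 0], "gripper": 4}, {"offset": [0.2, -0.2, 4.8], "rot": [0, 0, 0], "gripper": 4}, {"offset": [0.2, -0.2, 0], "rot": [0, 0, 0], "gripper": 4}, {"offset": [0.2, -0.2, -3], "rot": [0, 0, 0], "gripper": 4}], squeeze=40)

```text
time_s: 12.95
eef_pos: [467.3, -84.1, 229.7]
ee_rot: [0.002, 0.375, 0.927, -0.0]
force: [0.6, -0.1, -1.6]
grip_width: 0.525
grip_force: 41.4
```

```bash
python3 -c "
from h import *
rel((467,-84,330,136),(564,366,330,136),(564,366,255,136))"
```

```text
t 12.9 pos [467.3 -84.1 229.7] yaw 135.9 j [-0.43  0.28  1.75  0.    1.11 -1.23] F [ 0.6 -0.1 -1.6] gw 44.8 gf 41.4
(467, -84, 330, 136) off [-0.01, 0.0, -10.03] rot [0.1, 0.2, -0.1]
(564, 366, 330, 136) off [24.32, 39.08, -10.07] rot [0.1, 0.2, -0.1]
(564, 366, 255, 136) off [24.35, 39.07, -2.57] rot [0.1, 0.2, -0.1]
```

step_arm(plan=[{"offset": [0, 0, -5], "rot": [0, 0, 0], "gripper": 4}, {"offset": [1, 1.6, -10], "rot": [0, 0, 0], "gripper": 4}, {"offset": [24.3, 39, -10], "rot": [0, 0, 0], "gripper": 4}, {"offset": [24.3, 39, -10], "rot": [0, 0, 0], "gripper": 4}, {"offset": [24.3, 39, -10], "rot": [0, 0, 0], "gripper": 4}, {"offset": [24.3, 39, -10], "rot": [0, 0, 0], "gripper": 4}, {"offset": [24.3, 39, -10], "rot": [0, 0, 0], "gripper": 4}, {"offset": [24.3, 39, -10], "rot": [0, 0, 0], "gripper": 4}, {"offset": [24.3, 39, -10], "rot": [0, 0, 0], "gripper": 4}, {"offset": [24.3, 39, -10], "rot": [0, 0, 0], "gripper": 4}, {"offset": [24.3, 39, -10], "rot": [0, 0, 0], "gripper": 4}, {"offset": [24.3, 39, -10], "rot": [0, 0, 0], "gripper": 4}])

```text
time_s: 14.15
eef_pos: [563.0, 369.5, 324.9]
ee_rot: [-0.001, 0.373, 0.928, 0.0]
force: [-0.1, -0.2, -0.8]
grip_width: 0.528
grip_force: 41.5
```

```bash
python3 -c "
from h import *
rel((564,366,255,136))"
```

```text
t 14.2 pos [563.  369.5 324.9] yaw 136.2 j [ 0.41  0.65  0.93  0.    1.56 -0.4 ] F [-0.1 -0.2 -0.8] gw 45.1 gf 41.5
(564, 366, 255, 136) off [-0.32, -0.18, 6.99] rot [-0.0, -0.1, 0.2]
```

step_arm(plan=[{"offset": [-0.3, -0.2, 2], "rot": [0, 0, 0], "gripper": 4}, {"offset": [-0.3, -0.2, 4.5], "rot": [0, 0, 0], "gripper": 4}, {"offset": [-0.3, -0.2, 7], "rot": [0, 0, 0], "gripper": 4}, {"offset": [-0.3, -0.2, 7], "rot": [0, 0, 0], "gripper": 4}, {"offset": [-0.3, -0.2, 7], "rot": [0, 0, 0], "gripper": 8.5}, {"offset": [-0.3, -0.2, 7], "rot": [0, 0, 0], "gripper": 8.5}, {"offset": [-0.3, -0.2, 7], "rot": [0, 0, 0], "gripper": 8.5}, {"offset": [-0.3, -0.2, 7], "rot": [0, 0, 0], "gripper": 8.5}, {"offset": [-0.3, -0.2, 7], "rot": [0, 0, 0], "gripper": 8.5}, {"offset": [-0.3, -0.2, 3], "rot": [0, 0, 0], "gripper": 8.5}, {"offset": [-0.3, -0.2, 0], "rot": [0, 0, 0], "gripper": 8.5}])

```text
time_s: 15.25
eef_pos: [564.4, 361.6, 327.6]
ee_rot: [0.0, 0.375, 0.927, 0.0]
force: [-0.6, 0.8, -0.1]
grip_width: 0.996
grip_force: 0.0
```

Run:
```python
from h import *
c=snap('top','top3');P=cloud(c)
for k,g in {'b0':(584,131),'b1':(465,14),'b2':(567,-78),'y':(678,17),'drumin':(565,367)}.items():
    try: print(k,top_xy(P,g,55,75,60) if k!='drumin' else top_xy(P,g,20,130,45))
    except Exception as e: print(k,e)
rel((584,131,220,97),(584,131,108,97))
```

```text
b0 [584. 131.  64. 584. 131.  23. 179.]
b1 [465.  14.  64. 466.  13.  23. 188.]
b2 [567. -78.  64. 567. -79.  23. 181.]
y [678.  17.  64. 678.  17.  23. 175.]
drumin [564. 364.  89. 569. 364.  25.  68.]
t 15.3 pos [565.  361.9 333.6] yaw 135.9 j [ 0.4   0.64  0.93  0.    1.57 -0.41] F [ 0.2 -0.   4.9] gw 85.3 gf 0.0
(584, 131, 220, 97) off [-17.39, -15.36, 11.29] rot [0.5, 0.0, 38.9]
(584, 131, 108, 97) off [-17.35, -15.46, 22.49] rot [0.5, 0.0, 38.9]
```

step_arm(plan=[{"offset": [-17.4, -15.4, 5], "rot": [0, 0, 39], "gripper": 8.5}, {"offset": [-17.4, -15.4, 5], "rot": [0, 0, 39], "gripper": 8.5}, {"offset": [-17.4, -15.4, 5], "rot": [0, 0, 39], "gripper": 8.5}, {"offset": [-17.4, -15.4, 5], "rot": [0, 0, 39], "gripper": 8.5}, {"offset": [-17.4, -15.4, 8], "rot": [0, 0, 39], "gripper": 8.5}, {"offset": [-17.4, -15.4, 11], "rot": [0, 0, 39], "gripper": 8.5}, {"offset": [-17.4, -15.4, 11], "rot": [0, 0, 39], "gripper": 8.5}, {"offset": [-17.4, -15.4, 11], "rot": [0, 0, 39], "gripper": 8.5}])

```text
time_s: 16.1
eef_pos: [582.6, 130.4, 217.0]
ee_rot: [0.0, 0.663, 0.749, 0.0]
force: [-0.1, -1.0, 0.6]
grip_width: 0.994
grip_force: 0.0
```

```bash
python3 -c "
from h import *
rel((584,131,108,97))"
```

```text
t 16.1 pos [582.6 130.4 217. ] yaw 96.9 j [ 0.02  0.54  1.39  0.    1.21 -0.1 ] F [-0.1 -1.   0.6] gw 84.9 gf 0.0
(584, 131, 108, 97) off [0.04, 0.14, 10.9] rot [0.0, -0.0, -0.1]
```

step_arm(plan=[{"offset": [0, 0.1, 4], "rot": [0, 0, 0], "gripper": 8.5}, {"offset": [0, 0.1, 8], "rot": [0, 0, 0], "gripper": 8.5}, {"offset": [0, 0.1, 10.9], "rot": [0, 0, 0], "gripper": 8.5}, {"offset": [0, 0.1, 10.9], "rot": [0, 0, 0], "gripper": 4}, {"offset": [0, 0.1, 10.9], "rot": [0, 0, 0], "gripper": 4}, {"offset": [0, 0.1, 10.9], "rot": [0, 0, 0], "gripper": 4}, {"offset": [0, 0.1, 10.9], "rot": [0, 0, 0], "gripper": 4}, {"offset": [0, 0.1, 10.9], "rot": [0, 0, 0], "gripper": 4}, {"offset": [0, 0.1, 10.9], "rot": [0, 0, 0], "gripper": 4}, {"offset": [0, 0.1, 8], "rot": [0, 0, 0], "gripper": 4}, {"offset": [0, 0.1, 3], "rot": [0, 0, 0], "gripper": 4}, {"offset": [0, 0.1, -2], "rot": [0, 0, 0], "gripper": 4}])

```text
time_s: 17.3
eef_pos: [583.2, 130.2, 239.5]
ee_rot: [0.001, 0.663, 0.749, 0.001]
force: [1.3, -0.2, -0.3]
grip_width: 0.529
grip_force: 41.2
```

```bash
python3 -c "
from h import *
rel((459,-350,230,97),(459,-350,150,97))"
```

```text
t 17.3 pos [583.2 130.2 239.5] yaw 96.9 j [ 0.02  0.52  1.36  0.    1.26 -0.1 ] F [ 1.3 -0.2 -0.3] gw 45.1 gf 41.2
(459, -350, 230, 97) off [-46.17, -18.12, 0.92] rot [0.1, 0.0, -0.1]
(459, -350, 150, 97) off [-46.17, -18.14, 8.92] rot [0.1, 0.0, -0.1]
```

step_arm(plan=[{"offset": [-46.2, -18.1, 0.9], "rot": [0, 0, 0], "gripper": 4}, {"offset": [-46.2, -18.1, 0.9], "rot": [0, 0, 0], "gripper": 4}, {"offset": [-46.2, -18.1, 0.9], "rot": [0, 0, 0], "gripper": 4}, {"offset": [-46.2, -18.1, 0.9], "rot": [0, 0, 0], "gripper": 4}, {"offset": [-46.2, -18.1, 0.9], "rot": [0, 0, 0], "gripper": 4}, {"offset": [-46.2, -18.1, 0.9], "rot": [0, 0, 0], "gripper": 4}, {"offset": [-46.2, -18.1, 0.9], "rot": [0, 0, 0], "gripper": 4}, {"offset": [-46.2, -18.1, 0.9], "rot": [0, 0, 0], "gripper": 4}, {"offset": [-46.2, -18.1, 0.9], "rot": [0, 0, 0], "gripper": 4}, {"offset": [-46.2, -18.1, 0.9], "rot": [0, 0, 0], "gripper": 4}, {"offset": [-46.2, -18.1, 0.9], "rot": [0, 0, 0], "gripper": 4}, {"offset": [-46.2, -18.1, 3], "rot": [0, 0, 0], "gripper": 4}])

```text
time_s: 18.5
eef_pos: [459.7, -352.3, 209.8]
ee_rot: [0.004, 0.664, 0.748, -0.0]
force: [0.9, 0.4, -0.9]
grip_width: 0.52
grip_force: 41.2
```

```bash
python3 -c "
from h import *
rel((459,-350,113,97))"
```

```text
t 18.5 pos [ 459.7 -352.3  209.8] yaw 96.8 j [-0.86  0.51  1.46  0.    1.16 -0.97] F [ 0.9  0.4 -0.9] gw 44.4 gf 41.2
(459, -350, 113, 97) off [0.3, -0.09, 9.67] rot [0.3, 0.4, -0.2]
```

step_arm(plan=[{"offset": [0.2, 0, 4], "rot": [0, 0, 0], "gripper": 4}, {"offset": [0.2, 0, 7.5], "rot": [0, 0, 0], "gripper": 4}, {"offset": [0.2, 0, 9], "rot": [0, 0, 0], "gripper": 4}, {"offset": [0.2, 0, 9.6], "rot": [0, 0, 0], "gripper": 4}, {"offset": [0.2, 0, 9.6], "rot": [0, 0, 0], "gripper": 4}, {"offset": [0.2, 0, 9.6], "rot": [0, 0, 0], "gripper": 8.5}, {"offset": [0.2, 0, 9.6], "rot": [0, 0, 0], "gripper": 8.5}, {"offset": [0.2, 0, 9.6], "rot": [0, 0, 0], "gripper": 8.5}, {"offset": [0.2, 0, 9.6], "rot": [0, 0, 0], "gripper": 8.5}, {"offset": [0.2, 0, 9.6], "rot": [0, 0, 0], "gripper": 8.5}, {"offset": [0.2, 0, 5], "rot": [0, 0, 0], "gripper": 8.5}, {"offset": [0.2, 0, 0], "rot": [0, 0, 0], "gripper": 8.5}])

```text
time_s: 19.7
eef_pos: [458.6, -347.9, 206.0]
ee_rot: [-0.002, 0.663, 0.748, 0.0]
force: [1.3, -0.8, 0.5]
grip_width: 0.989
grip_force: 0.0
```

```bash
python3 -c "
from h import *
rel((567,-78,200,97))"
```

```text
t 19.7 pos [ 458.6 -347.9  206. ] yaw 96.9 j [-0.85  0.51  1.47  0.    1.16 -0.97] F [ 1.3 -0.8  0.5] gw 84.5 gf 0.0
(567, -78, 200, 97) off [25.49, 14.01, 0.65] rot [-0.1, -0.2, -0.1]
```

step_arm(plan=[{"offset": [25.5, 14, 0], "rot": [0, 0, 0], "gripper": 8.5}, {"offset": [25.5, 14, 0], "rot": [0, 0, 0], "gripper": 8.5}, {"offset": [25.5, 14, 0], "rot": [0, 0, 0], "gripper": 8.5}, {"offset": [25.5, 14, 0], "rot": [0, 0, 0], "gripper": 8.5}, {"offset": [25.5, 14, 0], "rot": [0, 0, 0], "gripper": 8.5}, {"offset": [25.5, 14, 0], "rot": [0, 0, 0], "gripper": 8.5}, {"offset": [25.5, 14, 0], "rot": [0, 0, 0], "gripper": 8.5}, {"offset": [25.5, 14, 0], "rot": [0, 0, 0], "gripper": 8.5}])

```text
time_s: 20.5
eef_pos: [567.4, -77.8, 205.9]
ee_rot: [-0.0, 0.663, 0.749, -0.0]
force: [-0.1, 0.1, -1.1]
grip_width: 0.995
grip_force: 0.0
```

Run:
```python
from h import *
c=snap('side','side4');P=cloud(c)
for k,g in {'b1':(465,14),'b2':(567,-78),'y':(678,17),'p0':(459,-350)}.items():
    try: print(k,top_xy(P,g,61,75,60))
    except Exception as e: print(k,e)
cv2.imwrite('pics/side4b.png',cv2.resize(c['color'][:,:,::-1],(800,600)))
rel((567,-78,108,97))
```

```text
b1 [462.  12.  65. 461.  11.  24. 243.]
b2 [562. -80.  65. 563. -80.  23. 270.]
y [675.  12.  64. 675.  14.  24.  78.]
p0 [ 456. -349.   68.  457. -349.   23.  577.]
t 20.6 pos [567.2 -78.7 205.9] yaw 96.9 j [-0.34  0.51  1.48 -0.    1.15 -0.46] F [ 0.3 -0.8  0.1] gw 85.2 gf 0.0
(567, -78, 108, 97) off [0.07, -0.01, 9.79] rot [-0.0, 0.0, -0.1]
```

View pics/side4b.png

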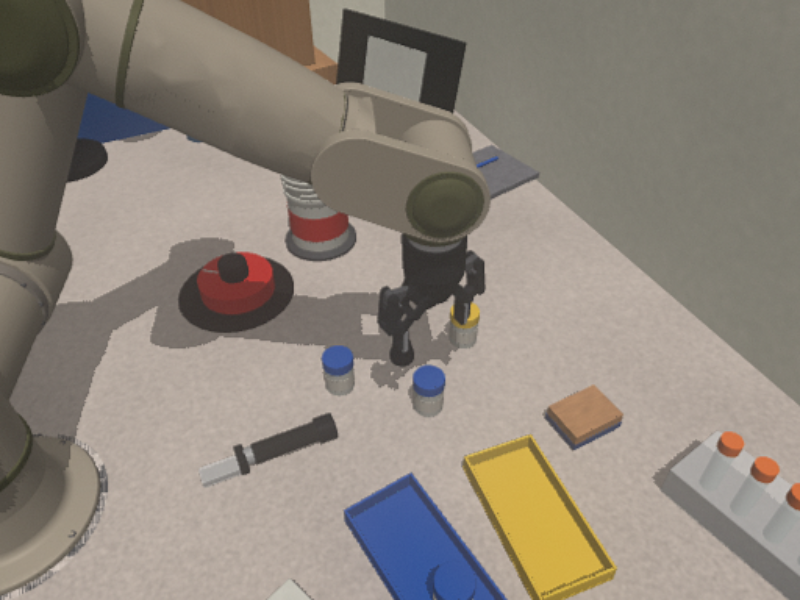

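Blue pot 1 stands in its tray (about 455,580), the gripper is above the second blue pot (428,390), and nothing else has moved.

step_arm(plan=[{"offset": [0, 0, 4], "rot": [0, 0, 0], "gripper": 8.5}, {"offset": [0, 0, 8], "rot": [0, 0, 0], "gripper": 8.5}, {"offset": [0, 0, 9.8], "rot": [0, 0, 0], "gripper": 8.5}, {"offset": [0, 0, 9.8], "rot": [0, 0, 0], "gripper": 4}, {"offset": [0, 0, 9.8], "rot": [0, 0, 0], "gripper": 4}, {"offset": [0, 0, 9.8], "rot": [0, 0, 0], "gripper": 4}, {"offset": [0, 0, 9.8], "rot": [0, 0, 0], "gripper": 4}, {"offset": [0, 0, 9.8], "rot": [0, 0, 0], "gripper": 4}, {"offset": [0, 0, 9.8], "rot": [0, 0, 0], "gripper": 4}, {"offset": [0, 0, 7], "rot": [0, 0, 0], "gripper": 4}, {"offset": [0, 0, 2], "rot": [0, 0, 0], "gripper": 4}, {"offset": [0, 0, -2], "rot": [0, 0, 0], "gripper": 4}])

```text
time_s: 21.75
eef_pos: [567.4, -78.4, 228.9]
ee_rot: [0.001, 0.663, 0.748, 0.0]
force: [1.4, -1.4, -1.3]
grip_width: 0.527
grip_force: 41.1
```

```bash
python3 -c "
from h import *
rel((450,-289,220,97))"
```

```text
t 21.8 pos [567.4 -78.4 228.9] yaw 96.9 j [-0.34  0.48  1.46  0.    1.2  -0.46] F [ 1.4 -1.4 -1.3] gw 45.0 gf 41.1
(450, -289, 220, 97) off [-19.5, -14.19, 0.88] rot [0.1, 0.0, -0.1]
```

step_arm(plan=[{"offset": [-19.5, -14.2, 0.6], "rot": [0, 0, 0], "gripper": 4}, {"offset": [-19.5, -14.2, 0.6], "rot": [0, 0, 0], "gripper": 4}, {"offset": [-19.5, -14.2, 0.6], "rot": [0, 0, 0], "gripper": 4}, {"offset": [-19.5, -14.2, 0.6], "rot": [0, 0, 0], "gripper": 4}, {"offset": [-19.5, -14.2, 0.6], "rot": [0, 0, 0], "gripper": 4}, {"offset": [-19.5, -14.2, 1.6], "rot": [0, 0, 0], "gripper": 4}, {"offset": [-19.5, -14.2, 1.6], "rot": [0, 0, 0], "gripper": 4}, {"offset": [-19.5, -14.2, 1.6], "rot": [0, 0, 0], "gripper": 4}])

```text
time_s: 22.55
eef_pos: [450.2, -288.3, 210.2]
ee_rot: [-0.0, 0.663, 0.749, 0.0]
force: [0.5, -1.1, -0.0]
grip_width: 0.525
grip_force: 41.2
```

```bash
python3 -c "
from h import *
rel((450,-289,112,97))"
```

```text
t 22.6 pos [ 450.2 -288.3  210.2] yaw 97.0 j [-0.79  0.42  1.6   0.    1.12 -0.91] F [ 0.5 -1.1 -0. ] gw 44.8 gf 41.2
(450, -289, 112, 97) off [-0.07, -0.03, 9.82] rot [0.0, -0.0, -0.0]
```

step_arm(plan=[{"offset": [0, 0, 4], "rot": [0, 0, 0], "gripper": 4}, {"offset": [0, 0, 7.5], "rot": [0, 0, 0], "gripper": 4}, {"offset": [0, 0, 9.2], "rot": [0, 0, 0], "gripper": 4}, {"offset": [0, 0, 9.8], "rot": [0, 0, 0], "gripper": 4}, {"offset": [0, 0, 9.8], "rot": [0, 0, 0], "gripper": 4}, {"offset": [0, 0, 9.8], "rot": [0, 0, 0], "gripper": 8.5}, {"offset": [0, 0, 9.8], "rot": [0, 0, 0], "gripper": 8.5}, {"offset": [0, 0, 9.8], "rot": [0, 0, 0], "gripper": 8.5}, {"offset": [0, 0, 9.8], "rot": [0, 0, 0], "gripper": 8.5}, {"offset": [0, 0, 9.8], "rot": [0, 0, 0], "gripper": 8.5}, {"offset": [0, 0, 5], "rot": [0, 0, 0], "gripper": 8.5}, {"offset": [0, 0, 0], "rot": [0, 0, 0], "gripper": 8.5}])

```text
time_s: 23.75
eef_pos: [449.3, -288.7, 210.3]
ee_rot: [-0.002, 0.663, 0.748, 0.0]
force: [1.6, -0.6, -0.4]
grip_width: 0.997
grip_force: 0.0
```

```bash
python3 -c "
from h import *
rel((465,14,205,97))"
```

```text
t 23.8 pos [ 449.3 -288.7  210.3] yaw 96.9 j [-0.79  0.43  1.6   0.    1.12 -0.91] F [ 1.6 -0.6 -0.4] gw 85.2 gf 0.0
(465, 14, 205, 97) off [29.86, 5.19, 0.6] rot [-0.1, -0.2, -0.1]
```

step_arm(plan=[{"offset": [29.9, 5.2, 0.4], "rot": [0, 0, 0], "gripper": 8.5}, {"offset": [29.9, 5.2, 0.4], "rot": [0, 0, 0], "gripper": 8.5}, {"offset": [29.9, 5.2, 0.4], "rot": [0, 0, 0], "gripper": 8.5}, {"offset": [29.9, 5.2, 0.4], "rot": [0, 0, 0], "gripper": 8.5}, {"offset": [29.9, 5.2, 0.4], "rot": [0, 0, 0], "gripper": 8.5}, {"offset": [29.9, 5.2, 0.4], "rot": [0, 0, 0], "gripper": 8.5}, {"offset": [29.9, 5.2, 0.4], "rot": [0, 0, 0], "gripper": 8.5}, {"offset": [29.9, 5.2, 0.4], "rot": [0, 0, 0], "gripper": 8.5}, {"offset": [29.9, 5.2, 0.4], "rot": [0, 0, 0], "gripper": 8.5}])

```text
time_s: 24.65
eef_pos: [465.6, 13.2, 206.0]
ee_rot: [0.0, 0.663, 0.748, -0.0]
force: [-0.4, -0.6, -0.1]
grip_width: 0.991
grip_force: 0.0
```

Run:
```python
from h import *
c=snap('side','side5');P=cloud(c)
for k,g in {'b1':(465,14),'y':(678,17),'p1':(450,-289)}.items():
    try: print(k,top_xy(P,g,61,75,45))
    except Exception as e: print(k,e)
rel((465,14,108,97))
```

```text
b1 [462.  11.  65. 462.  12.  24. 249.]
y [674.  15.  65. 674.  16.  24. 204.]
p1 [ 447. -300.   68.  450. -300.   34.  583.]
t 24.7 pos [465.6  12.9 206. ] yaw 96.8 j [-0.22  0.29  1.8  -0.    1.05 -0.34] F [-0.7 -0.4  0.4] gw 85.0 gf 0.0
(465, 14, 108, 97) off [0.12, -0.04, 9.8] rot [0.0, 0.0, -0.2]
```

step_arm(plan=[{"offset": [0, 0, 4], "rot": [0, 0, 0], "gripper": 8.5}, {"offset": [0, 0, 8], "rot": [0, 0, 0], "gripper": 8.5}, {"offset": [0, 0, 9.8], "rot": [0, 0, 0], "gripper": 8.5}, {"offset": [0, 0, 9.8], "rot": [0, 0, 0], "gripper": 4}, {"offset": [0, 0, 9.8], "rot": [0, 0, 0], "gripper": 4}, {"offset": [0, 0, 9.8], "rot": [0, 0, 0], "gripper": 4}, {"offset": [0, 0, 9.8], "rot": [0, 0, 0], "gripper": 4}, {"offset": [0, 0, 9.8], "rot": [0, 0, 0], "gripper": 4}, {"offset": [0, 0, 9.8], "rot": [0, 0, 0], "gripper": 4}, {"offset": [0, 0, 7], "rot": [0, 0, 0], "gripper": 4}, {"offset": [0, 0, 2], "rot": [0, 0, 0], "gripper": 4}, {"offset": [0, 0, -2], "rot": [0, 0, 0], "gripper": 4}])

```text
time_s: 25.9
eef_pos: [465.4, 14.0, 228.8]
ee_rot: [0.001, 0.663, 0.748, 0.0]
force: [0.9, -0.6, -0.8]
grip_width: 0.527
grip_force: 41.3
```

```bash
python3 -c "
from h import *
rel((442,-227,220,97))"
```

```text
t 25.9 pos [465.4  14.  228.8] yaw 96.9 j [-0.22  0.26  1.78  0.    1.1  -0.34] F [ 0.9 -0.6 -0.8] gw 45.0 gf 41.3
(442, -227, 220, 97) off [-23.65, -5.23, 0.88] rot [0.1, 0.0, -0.1]
```

step_arm(plan=[{"offset": [-23.6, -5.2, 0.6], "rot": [0, 0, 0], "gripper": 4}, {"offset": [-23.6, -5.2, 0.6], "rot": [0, 0, 0], "gripper": 4}, {"offset": [-23.6, -5.2, 0.6], "rot": [0, 0, 0], "gripper": 4}, {"offset": [-23.6, -5.2, 0.6], "rot": [0, 0, 0], "gripper": 4}, {"offset": [-23.6, -5.2, 0.6], "rot": [0, 0, 0], "gripper": 4}, {"offset": [-23.6, -5.2, 1.6], "rot": [0, 0, 0], "gripper": 4}, {"offset": [-23.6, -5.2, 1.6], "rot": [0, 0, 0], "gripper": 4}, {"offset": [-23.6, -5.2, 1.6], "rot": [0, 0, 0], "gripper": 4}])

```text
time_s: 26.7
eef_pos: [442.3, -225.6, 210.2]
ee_rot: [-0.0, 0.663, 0.749, 0.0]
force: [-0.2, 0.1, -1.6]
grip_width: 0.528
grip_force: 41.3
```

```bash
python3 -c "
from h import *
rel((442,-227,112,97))"
```

```text
t 26.7 pos [ 442.3 -225.6  210.2] yaw 97.0 j [-0.71  0.35  1.71  0.    1.08 -0.83] F [-0.2  0.1 -1.6] gw 45.1 gf 41.3
(442, -227, 112, 97) off [-0.14, -0.04, 9.82] rot [-0.0, -0.0, -0.0]
```

step_arm(plan=[{"offset": [-0.1, 0, 4], "rot": [0, 0, 0], "gripper": 4}, {"offset": [-0.1, 0, 7.5], "rot": [0, 0, 0], "gripper": 4}, {"offset": [-0.1, 0, 9.2], "rot": [0, 0, 0], "gripper": 4}, {"offset": [-0.1, 0, 9.8], "rot": [0, 0, 0], "gripper": 4}, {"offset": [-0.1, 0, 9.8], "rot": [0, 0, 0], "gripper": 4}, {"offset": [-0.1, 0, 9.8], "rot": [0, 0, 0], "gripper": 8.5}, {"offset": [-0.1, 0, 9.8], "rot": [0, 0, 0], "gripper": 8.5}, {"offset": [-0.1, 0, 9.8], "rot": [0, 0, 0], "gripper": 8.5}, {"offset": [-0.1, 0, 9.8], "rot": [0, 0, 0], "gripper": 8.5}, {"offset": [-0.1, 0, 9.8], "rot": [0, 0, 0], "gripper": 8.5}, {"offset": [-0.1, 0, 5], "rot": [0, 0, 0], "gripper": 8.5}, {"offset": [-0.1, 0, 0], "rot": [0, 0, 0], "gripper": 8.5}])

```text
time_s: 27.9
eef_pos: [441.8, -227.1, 210.4]
ee_rot: [-0.002, 0.663, 0.748, -0.0]
force: [1.0, -0.1, 1.0]
grip_width: 0.989
grip_force: 0.0
```

```bash
python3 -c "
from h import *
rel((677,17,205,86))"
```

```text
t 27.9 pos [ 441.8 -227.1  210.4] yaw 96.9 j [-0.71  0.35  1.71  0.    1.09 -0.83] F [ 1.  -0.1  1. ] gw 84.5 gf 0.0
(677, 17, 205, 86) off [21.41, 26.28, 0.53] rot [-0.2, -0.1, 10.9]
```

step_arm(plan=[{"offset": [21.4, 26.3, 0.4], "rot": [0, 0, 11], "gripper": 8.5}, {"offset": [21.4, 26.3, 0.4], "rot": [0, 0, 11], "gripper": 8.5}, {"offset": [21.4, 26.3, 0.4], "rot": [0, 0, 11], "gripper": 8.5}, {"offset": [21.4, 26.3, 0.4], "rot": [0, 0, 11], "gripper": 8.5}, {"offset": [21.4, 26.3, 0.4], "rot": [0, 0, 11], "gripper": 8.5}, {"offset": [21.4, 26.3, 0.4], "rot": [0, 0, 11], "gripper": 8.5}, {"offset": [21.4, 26.3, 0.4], "rot": [0, 0, 11], "gripper": 8.5}, {"offset": [21.4, 26.3, 0.4], "rot": [0, 0, 11], "gripper": 8.5}, {"offset": [21.4, 26.3, 0.4], "rot": [0, 0, 11], "gripper": 8.5}, {"offset": [21.4, 26.3, 0.4], "rot": [0, 0, 11], "gripper": 8.5}])

```text
time_s: 28.9
eef_pos: [677.2, 15.7, 206.0]
ee_rot: [-0.0, 0.732, 0.681, -0.0]
force: [0.5, -0.5, 0.7]
grip_width: 0.995
grip_force: 0.0
```

Run:
```python
from h import *
c=snap('side','side6');P=cloud(c)
for k,g in {'y':(678,17)}.items():
    try: print(k,top_xy(P,g,61,75,45))
    except Exception as e: print(k,e)
rel((677,17,108,86))
```

```text
y [675.  15.  65. 674.  16.  24. 206.]
t 28.9 pos [677.2  15.5 206.2] yaw 85.8 j [-0.15  0.73  1.1  -0.    1.31 -0.08] F [-0.6  0.1 -0.3] gw 84.6 gf 0.0
(677, 17, 108, 86) off [0.15, -0.03, 9.82] rot [-0.0, 0.0, -0.2]
```

step_arm(plan=[{"offset": [0, 0, 4], "rot": [0, 0, 0], "gripper": 8.5}, {"offset": [0, 0, 8], "rot": [0, 0, 0], "gripper": 8.5}, {"offset": [0, 0, 9.8], "rot": [0, 0, 0], "gripper": 8.5}, {"offset": [0, 0, 9.8], "rot": [0, 0, 0], "gripper": 4}, {"offset": [0, 0, 9.8], "rot": [0, 0, 0], "gripper": 4}, {"offset": [0, 0, 9.8], "rot": [0, 0, 0], "gripper": 4}, {"offset": [0, 0, 9.8], "rot": [0, 0, 0], "gripper": 4}, {"offset": [0, 0, 9.8], "rot": [0, 0, 0], "gripper": 4}, {"offset": [0, 0, 9.8], "rot": [0, 0, 0], "gripper": 4}, {"offset": [0, 0, 7], "rot": [0, 0, 0], "gripper": 4}, {"offset": [0, 0, 2], "rot": [0, 0, 0], "gripper": 4}, {"offset": [0, 0, -2], "rot": [0, 0, 0], "gripper": 4}])

```text
time_s: 30.15
eef_pos: [677.7, 16.6, 229.3]
ee_rot: [0.001, 0.732, 0.681, 0.001]
force: [-0.2, -0.4, -0.0]
grip_width: 0.524
grip_force: 41.1
```

```bash
python3 -c "
from h import *
rel((602,-296,220,86))"
```

```text
t 30.1 pos [677.7  16.6 229.3] yaw 85.9 j [-0.15  0.71  1.07  0.    1.36 -0.08] F [-0.2 -0.4 -0. ] gw 44.8 gf 41.1
(602, -296, 220, 86) off [-31.72, -5.33, 0.92] rot [0.1, 0.0, -0.1]
```

step_arm(plan=[{"offset": [-31.7, -5.3, 0.6], "rot": [0, 0, 0], "gripper": 4}, {"offset": [-31.7, -5.3, 0.6], "rot": [0, 0, 0], "gripper": 4}, {"offset": [-31.7, -5.3, 0.6], "rot": [0, 0, 0], "gripper": 4}, {"offset": [-31.7, -5.3, 0.6], "rot": [0, 0, 0], "gripper": 4}, {"offset": [-31.7, -5.3, 0.6], "rot": [0, 0, 0], "gripper": 4}, {"offset": [-31.7, -5.3, 0.6], "rot": [0, 0, 0], "gripper": 4}, {"offset": [-31.7, -5.3, 0.6], "rot": [0, 0, 0], "gripper": 4}, {"offset": [-31.7, -5.3, 1.6], "rot": [0, 0, 0], "gripper": 4}, {"offset": [-31.7, -5.3, 1.6], "rot": [0, 0, 0], "gripper": 4}, {"offset": [-31.7, -5.3, 1.6], "rot": [0, 0, 0], "gripper": 4}])

```text
time_s: 31.15
eef_pos: [602.6, -294.5, 210.1]
ee_rot: [-0.0, 0.731, 0.682, 0.0]
force: [-0.0, 0.5, -0.6]
grip_width: 0.524
grip_force: 41.1
```

```bash
python3 -c "
from h import *
rel((602,-296,112,86))"
```

```text
t 31.1 pos [ 602.6 -294.5  210.1] yaw 86.0 j [-0.63  0.71  1.12  0.    1.31 -0.56] F [-0.   0.5 -0.6] gw 44.8 gf 41.1
(602, -296, 112, 86) off [-0.16, -0.04, 9.81] rot [-0.0, -0.0, -0.0]
```

step_arm(plan=[{"offset": [0, 0, 4], "rot": [0, 0, 0], "gripper": 4}, {"offset": [0, 0, 7.5], "rot": [0, 0, 0], "gripper": 4}, {"offset": [0, 0, 9.2], "rot": [0, 0, 0], "gripper": 4}, {"offset": [0, 0, 9.8], "rot": [0, 0, 0], "gripper": 4}, {"offset": [0, 0, 9.8], "rot": [0, 0, 0], "gripper": 4}, {"offset": [0, 0, 9.8], "rot": [0, 0, 0], "gripper": 8.5}, {"offset": [0, 0, 9.8], "rot": [0, 0, 0], "gripper": 8.5}, {"offset": [0, 0, 9.8], "rot": [0, 0, 0], "gripper": 8.5}, {"offset": [0, 0, 9.8], "rot": [0, 0, 0], "gripper": 8.5}, {"offset": [0, 0, 9.8], "rot": [0, 0, 0], "gripper": 8.5}, {"offset": [0, 0, 5], "rot": [0, 0, 0], "gripper": 8.5}, {"offset": [0, 0, 0], "rot": [0, 0, 0], "gripper": 8.5}])

```text
time_s: 32.35
eef_pos: [601.7, -295.5, 209.9]
ee_rot: [-0.002, 0.732, 0.681, -0.0]
force: [0.2, -0.5, 0.2]
grip_width: 0.993
grip_force: 0.0
```

step_arm(plan=[{"offset": [0, 0, -5], "rot": [0, 0, 0], "gripper": 8.5}, {"offset": [0, 0, -10], "rot": [0, 0, 0], "gripper": 8.5}, {"offset": [25, -10, -10], "rot": [0, 0, 0], "gripper": 8.5}, {"offset": [25, -10, -10], "rot": [0, 0, 0], "gripper": 8.5}, {"offset": [25, -10, -10], "rot": [0, 0, 0], "gripper": 8.5}, {"offset": [25, -10, -10], "rot": [0, 0, 0], "gripper": 8.5}, {"offset": [25, -10, -10], "rot": [0, 0, 0], "gripper": 8.5}, {"offset": [25, -10, -10], "rot": [0, 0, 0], "gripper": 8.5}, {"offset": [25, -10, -10], "rot": [0, 0, 0], "gripper": 8.5}])

```text
time_s: 33.25
eef_pos: [519.7, -37.1, 310.6]
ee_rot: [0.0, 0.731, 0.683, 0.0]
force: [0.1, -0.6, 0.1]
grip_width: 0.998
grip_force: 0.0
```

Run:
```python
from h import *
c=snap('top','top7');P=cloud(c)
cv2.imwrite('pics/top7b.png',cv2.resize(c['color'][:,:,::-1],(800,600)))
for k,g in {'b1':(459,-350),'b2':(450,-289),'b3':(442,-227),'y':(602,-296),'knob':(377,288),'drum':(565,367)}.items():
    try: print(k,top_xy(P,g,55,85,30) if k!='drum' else top_xy(P,g,20,150,40))
    except Exception as e: print(k,e)
rel()
```

```text
b1 [ 459. -347.   68.  461. -348.   23.  206.]
b2 [ 452. -286.   68.  451. -287.   23.  205.]
b3 [ 443. -225.   68.  443. -227.   23.  202.]
y [ 604. -293.   68.  604. -293.   23.  190.]
knob [382. 289.  68. 383. 290.  24. 228.]
drum [564. 364.  88. 567. 363.  25.  69.]
t 33.3 pos [520.2 -38.7 310.4] yaw 86.0 j [-0.3   0.3   1.5  -0.    1.34 -0.23] F [-0.1 -0.6 -0.2] gw 85.3 gf 0.0
```

View pics/top7b.png

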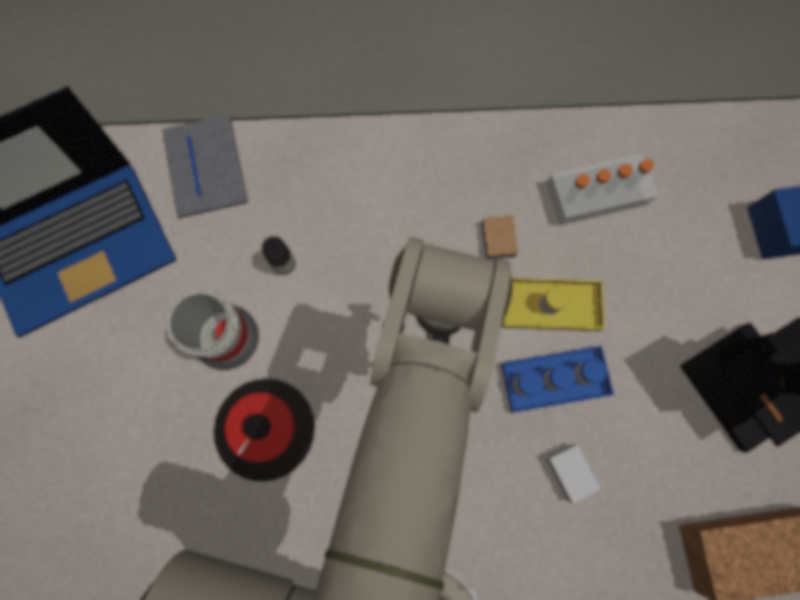

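The top view shows the lid centred on the mat (257,427), red in the drum (222,330), three blue pots upright in the blue tray and yellow in its tray (555,300). Nothing else was disturbed, so I'm handing it in.

```bash
python3 -c "
from rig import *
print(finish_job())"
```

```text
the job is handed in; nothing more can be done
None
```

I handed the job in at about 33 s of the allowed 200 s: the lid is off and knob up on the mat, the red pot is in the drum, and the three blue pots and one yellow pot stand upright in their trays. `finish_job()` gave no verdict, so this rests on the last top picture; the arm hid the eyepiece and refractometer in it, but both looked in place in a mid-job side picture.

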